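# Aim the bench magnifier, then seat a reel-seat barrel in the V-block and hold it down

## Task

Set up a reel seat so that I can look over its thread: first swing and tilt the bench magnifier by its yellow knob until the lens looks straight at the middle of the V-block, and let go of it. Then lay the reel-seat barrel, without dropping it, in the V-groove, centred along the block with its bright threaded end towards the magnifier, and press it firmly straight down so that it bears on both sides of the groove. Finish while still holding it pressed down, the magnifier still aimed, the spools and the cement jar left where they stand.

Things in the scene. Friction and masses are not known exactly. Their poses are not given: they have to be found in the camera images.
- barrel_mid (a point): centre of the loose reel-seat barrel, on its axis: a smooth cylinder 30 mm in diameter, 110 mm long, 80 to 140 g, lying on the bench mat (mat top 3 mm above the table). y is the barrel's axis: the bright threaded aluminium half is -y, the walnut and black half +y; it may be rolled about y. At the start -y points roughly to world -y, turned by up to 50 degrees.
- barrel_thread_end (a point): centre of the end face of the barrel's bright threaded half, 55 mm from barrel_mid along the barrel's -y.
- v_mid (a point): where the barrel's centre lies when centred and fully seated in the V-block: above the groove's middle line, 53.2 mm above the block's underside. y axis along the groove, -y pointing to the magnifier's side, x across the groove, z up. The seated barrel's centre is 8.2 mm above the block's flat top and its top 23.2 mm above it; 17.5 mm of barrel sticks out at either end.
- vblock: steel V-block, fixed; origin at the centre of its underside, on the mat; axes as v_mid. 50 mm wide (x), 75 mm long (y), 45 mm tall; along y a 90-degree groove 26 mm wide and 13 mm deep, its bottom 32 mm above the underside. The barrel's weight alone puts about 1 N or less on each groove face; pressed firmly means several newtons on each.
- v_face_near: the groove's sloping face on the robot's side, part of the V-block; origin and axes as vblock. A barrel still clamped between the fingers tends to bear on one face only; let go, and pressed on its top from above, it beds down on both.
- v_face_far: the groove's sloping face on the far side, part of the V-block; origin and axes as vblock.
- mag_pivot (a point): the point on the magnifier's post where the swivel axis (vertical) and the tilt axis (level) cross, 105 mm above the mat. The foot is fixed, a black disc of 110 mm diameter, to the right of the V-block.
- lens_mid (a point): centre of the magnifier's round lens (rim 90 mm in diameter, 12 mm thick), 60 mm from mag_pivot along the head's z. +y is the way the lens looks (towards the work), z points from the pivot to the knob, x is sideways. The lens looks straight at a point when that point lies on this y axis line.
- mag_knob (a point): centre of the yellow ball knob, 18 mm in diameter, on an 8 mm stem, 135 mm from mag_pivot along the head's z, 30 mm beyond the rim. Pinched from above at its two sides (along the head's x, the stem passing out between the fingers) and carried about, it takes the head with it and can turn between the fingers; it needs 2 to 4 N.
- mag_swivel (a joint): swivel of the magnifier head about the vertical through mag_pivot, rad, -1.5 to 1.5: 0 looks along world +y, positive turns it counter-clockwise seen from above (towards the robot). Stiff by friction: stays where it is left.
- mag_tilt (a joint): tilt of the head, rad, -0.2 to 1.4: 0 has the lens upright, looking level; positive leans its top forward the way it looks, so that it looks down by that angle. Stiff by friction: stays where it is left.
- spool_red: bystander: red thread spool standing on the mat, 26 mm in diameter, 34 mm tall; origin at its underside.
- spool_green: bystander: green thread spool, same size; origin at its underside.
- cement: bystander: small amber jar with black cap, 34 mm in diameter, 48 mm tall; origin at its underside.

How it is judged (in metres and radians):
On the way, in this order (a step that is already met when the one before it is completed fails the run):
1. the magnifier is aimed at the middle of the V-block and let go (x of v_mid in the frame of lens_mid between -0.018 and 0.018 m and z of v_mid in the frame of lens_mid between -0.018 and 0.018 m and y of v_mid in the frame of lens_mid above 0.05 m and velocity of joint mag_swivel between -0.05 and 0.05 rad/s and velocity of joint mag_tilt between -0.05 and 0.05 rad/s and contact force between mag_tilt and the fingers below 0.1 N), for 0.2 s.
2. the barrel has been carried off the mat (height (world z) of barrel_mid above 0.035 m and contact force between reelseat and the fingers above 0.5 N), for 0.1 s.
3. the barrel lies seated in the groove, threaded end towards the magnifier (x of barrel_mid in the frame of v_mid between -0.003 and 0.003 m and z of barrel_mid in the frame of v_mid between -0.003 and 0.003 m and y of barrel_mid in the frame of v_mid between -0.02 and 0.02 m and angle between the y axis of barrel_mid and the y axis of v_mid, either way round below 0.06 rad and y of barrel_thread_end in the frame of v_mid below -0.03 m), for 0.2 s.
At the end, for the whole second after the job is handed in: Barrel seated and still: centre within 3 mm of v_mid across and in height, 20 mm along; axis within 0.06 rad of the groove; threaded end to the magnifier; fingers pressing it (over 2 N) so that each groove face carries over 2.5 N. Lens axis passes v_mid within 18 mm sideways and up-down (all of step 3 and x of v_mid in the frame of lens_mid between -0.018 and 0.018 m and z of v_mid in the frame of lens_mid between -0.018 and 0.018 m and y of v_mid in the frame of lens_mid above 0.05 m and contact force between reelseat and v_face_near above 2.5 N and contact force between reelseat and v_face_far above 2.5 N and contact force between reelseat and the fingers above 2 N and linear speed of reelseat below 0.02 m/s); the arm keeps its last pose, push and grip.
It fails at once if a spool or the jar is pushed more than 20 mm or knocked over (distance of any of spool_red, spool_green, cement from where it was at the start of the episode above 0.02 m or angle between any of spool_red, spool_green, cement's own z axis and vertical above 0.5 rad).
It fails at once if the barrel is dropped onto the V-block (horizontal distance between barrel_mid and v_mid below 0.06 m and linear speed of reelseat above 0.4 m/s and contact force between reelseat and the fingers below 0.02 N).
It also fails if it takes over 72 s, if anything falls off the work surface, if the arm or the gripper's body presses on something with over 40 N, if the wrist force passes 120 N, or if a joint passes its speed limit or range.

## Robot

A 6-joint arm with a two-finger parallel gripper is mounted at the origin on the work surface. World frame = base frame: x ahead of the robot, y to its left, z up, the work surface at z = 0. Lengths are in mm, angles in rad, forces in N, time in s.
With the tool pointing down it reaches from about 350 to 725 mm from the base axis. Payload 4.3 kg.
Tool frame: the origin (TCP) lies at the very end of the fingers, on their centre line; the grasp point (between the pads) lies env.grip_point_offset behind it (env.grip_point_offset is the distance from the TCP to the grasp point, in mm); x points along the fingers, y is the direction in which the jaws open and shut, and the axes are right-handed (so a half turn about x gives the same grasp; the last joint's range is limited). The gripper opens to 85 mm and grips with 20 to 120 N. Pads are 22 mm wide; open, the fingers measure 114 mm over their backs; the gripper's body (76 mm by 85 mm) begins 54 mm behind the grasp point. The pads swing forward as they close: fully open they stand 13 mm farther back than shut.
Start: joints at [1.063, 0.377, 0.081, 1.274, 0, 1.46], TCP at [222.76, 530.137, 231.329] pointing down, gripper open.
Joint ranges: [-2.72, 2.72], [-0.84, 1.66], [-1.02, 1.22], [-1.77, 2.12], [-1.37, 1.28], [-3.14, 3.14]. Speed limits (rad/s): [2.57, 2.57, 3.14, 3.14, 3.14, 3.14].

## Interface

Orientations are given as a unit quaternion [x, y, z, w].
In Python, from bench import env gives the robot as it stands.
- The arm moves only by the shell command python3 -m inch 'ROWS' [FORCE]. ROWS is text: rows parted by semicolons, each of 7 numbers parted by spaces: the turn, a rotation vector about the world's x, y, z in degrees, then the shift along the world's x, y, z in m, then the closure, from 0 (fully open) to 1 (shut). In form: ax ay az x y z fingers; .... A call has exactly 10 rows; each row shifts and turns the pose as measured when the row begins; what a row does not reach is not made up. A row lasts 1/8 s, in which the tool goes at most 62.5 mm and 10.7 degrees, less where a joint would pass 70% of its speed; a pose out of reach is approached as far as the arm can. A call is refused whole if a number of a shift passes 0.0625 or a number of a turn 10.7, either way. A call with a gripper value outside its range is refused whole. The fingers move at their own pace and stop on an object; FORCE is the grip in N (left out, the last holds). Time passes only in rows, so rows that do not move let the fingers close, or fill a call up. It gives the time, the measured TCP pose, the force and the opening at its end, in the units of the state.
- env.state(): the state, without advancing time (a new reading comes with each control period).
- env.snapshot(name): name is "scene" or "top" or "wrist"; returns (picture, depth): 400x640x3 uint8, red, green, blue; 400x640 float32, mm along the optical axis (not along the pixel's ray), 0 where there is no reading.
- env.camera_info(name): a dict with "fx", "fy", "cx", "cy" (pixels), "world_from_camera" (4x4, takes a point from camera to world coordinates); the wrist camera has in their place "hand_eye" (4x4, takes a point from camera to tool coordinates, whose origin is the TCP and whose axes are the tool frame's). Camera axes: x right, y down, z forward; pixel columns grow to the right and rows downward; lengths in mm; the calibration is good to about 2 mm. The wrist camera is an equidistant fisheye: a pixel r from the principal point sees the ray r / f radians off the axis. A picture is of the moment at which its call begins: read the wrist's pose just before it. camera_info takes no time and is no camera call.
- env.sign_off(): hands the job in, once; it reports no verdict.
The state is a dict: "t": time; "joint_positions": joint angles; "dq": joint speeds; "joint_efforts": joint torques, N m; "position": TCP position; "eef_rot": TCP orientation; "force": force on the tool from outside, world axes, zero at the start; "wrist_torque": the same for the moment, N m; "opening": opening from 0.0 (shut) to 1.0 (fully open).
Only numpy, scipy, OpenCV 4.12 (cv2) and the standard library are available. Lean on these libraries where they do the work, as an engineer would, in place of code of your own. Each camera call takes 0.05 s, during which the arm holds its last target. There are 200 camera calls.

## Working session

There is one attempt and no reset: what is moved stays moved. The work goes in short steps, Python scripts to look and compute and a shell command to move; the robot and the scene stay as the last step left them, time stands still between calls to the robot, and variables do not carry over. Pictures are saved under pics/ and viewed, about 8 in all and at most 12, crops included, and the job is handed in when it is done.

```bash
ls; mkdir -p pics
cat > h.py <<'E'
import numpy as np, cv2
from bench import env
def snap(cam,name):
    im,d=env.snapshot(cam); cv2.imwrite(f'pics/{name}.png',im[:,:,::-1]); np.savez(f'pics/{name}.npz',im=im,d=d); return im,d
def cloud(cam,d):
    c=env.camera_info(cam); v,u=np.mgrid[0:d.shape[0],0:d.shape[1]]
    P=np.stack([(u-c['cx'])/c['fx']*d,(v-c['cy'])/c['fy']*d,d,np.ones_like(d)],-1)
    return (P@np.array(c['world_from_camera']).T)[...,:3]
E
python3 - <<'E'
from h import *
print(env.state(), env.grip_point_offset)
a,da=snap('top','top1'); b,db=snap('scene','sc1')
cv2.imwrite('pics/both.png',cv2.resize(np.vstack([a,b])[:,:,::-1],(480,600)))
for c in('top','scene'): print(env.camera_info(c))
E
```

```text
pics
{'t': 0.0, 'joint_positions': array([1.06272600e+00, 3.78051831e-01, 7.96986887e-02, 1.27440161e+00,
       1.47823260e-05, 1.46050694e+00]), 'dq': array([ 0.0006504 ,  0.00034202,  0.00026336, -0.00038609,  0.00152403,
        0.00056192]), 'joint_efforts': array([-1.97342568e-03, -4.63607597e+01,  2.69873804e+01,  2.12142355e-02,
       -2.27834535e-04,  4.31170363e-06]), 'position': array([222.42035949, 529.56633553, 230.39546955]), 'eef_rot': array([ 0.13905338,  0.69338249, -0.14036935,  0.69295117]), 'force': array([-0.71425403, -0.35199295,  0.57392985]), 'wrist_torque': array([-0.05160349,  0.04576507, -0.01135642]), 'opening': 1.0001361328538527} 18.700000000000003
{'fx': 495.05768848040157, 'fy': 495.05768848040157, 'cx': 325.4473325821407, 'cy': 200.41596995021516, 'world_from_camera': array([[-2.17074594e-02, -9.86153814e-01,  1.64406333e-01,
         4.26179943e+02],
       [-9.99568501e-01,  1.81527996e-02, -2.30930288e-02,
         4.85484802e+01],
       [ 1.97888432e-02, -1.64836683e-01, -9.86122340e-01,
         1.22493256e+03],
       [ 0.00000000e+00,  0.00000000e+00,  0.00000000e+00,
         1.00000000e+00]])}
{'fx': 384.04254586787755, 'fy': 384.04254586787755, 'cx': 318.688770032301, 'cy': 199.5817202490881, 'world_from_camera': array([[-4.93215044e-02,  6.73606797e-01, -7.37442385e-01,
         1.16157656e+03],
       [ 9.98687035e-01,  2.30281827e-02, -4.57592447e-02,
         8.60824666e+01],
       [-1.38417803e-02, -7.38731064e-01, -6.73858160e-01,
         6.51309487e+02],
       [ 0.00000000e+00,  0.00000000e+00,  0.00000000e+00,
         1.00000000e+00]])}
```

View pics/top1.png

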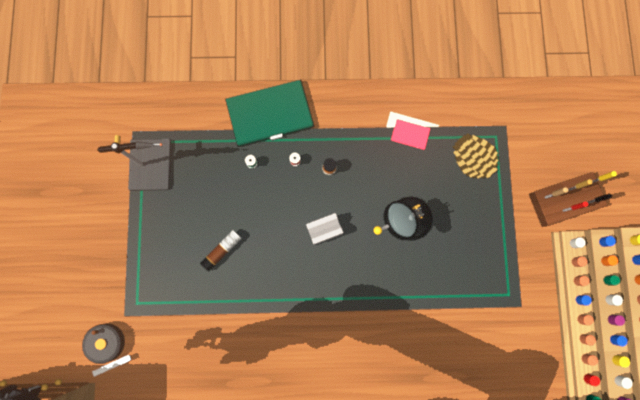

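View pics/sc1.png

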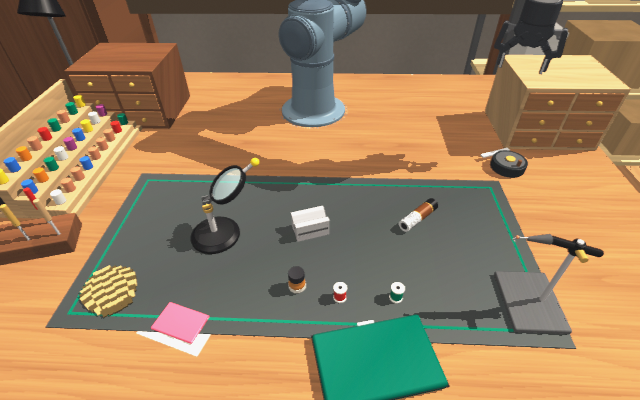

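The top picture shows the barrel at about (222,250) with its bright end up-right, the V-block at (325,228), the magnifier foot at (408,218) with its knob at (377,230), and the spools and jar at (251,161), (295,159) and (330,166). The scene view agrees: the knob is at (255,161) and the lens at (228,184).

Run:
```python
from h import *
for cam,n in(('top','top1'),('scene','sc1')):
    z=np.load(f'pics/{n}.npz'); im=z['im'].astype(int); P=cloud(cam,z['d']); X,Y,Z=P[...,0],P[...,1],P[...,2]
    R,G,B=im[...,0],im[...,1],im[...,2]
    ok=z['d']>0
    print(cam,'mat z',np.median(Z[ok&(abs(X-330)<30)&(abs(Y-50)<50)]))
    box=ok&(X>250)&(X<560)&(Y>-250)&(Y<350)&(Z>9)
    n_,lab,st,cen=cv2.connectedComponentsWithStats(box.astype(np.uint8))
    for i in range(1,n_):
        if st[i,4]<25: continue
        m=lab==i; p=P[m]; r=cv2.minAreaRect(p[:,:2].astype(np.float32))
        print(st[i,4],cen[i].round(),'mean',p.mean(0).round(1),'zmax',p[:,2].max().round(1),'rect',np.round(r[0],1),np.round(r[1],1),round(r[2],1))
    y=ok&(R>170)&(G>150)&(B<90)&(abs(Y)<250)&(X<450)&(X>200)&(Z>50)
    print('knob',y.sum(),np.median(P[y],0).round(1),P[y].min(0).round(1),P[y].max(0).round(1))
    # block top
    if cam=='top':
        t=ok&(Z>42)&(Z<55)&(Y>0)&(Y<110)&(X>330)&(X<470); r=cv2.minAreaRect(P[t][:,:2].astype(np.float32)); print('blocktop',t.sum(),r,np.median(Z[t]))
    s=ok&(Z>70)&(Y<20)&(Y>-250)&(X>250)&(X<500); p=P[s]; print('head',len(p),p.mean(0).round(1)); 
    u,sv,vt=np.linalg.svd(p-p.mean(0),full_matrices=False); print(sv/np.sqrt(len(p)),vt.round(3))
    f=ok&(Z>8)&(Z<35)&(Y<-10)&(Y>-250)&(X>250)&(X<520)&(R<70); print('foot',cv2.minEnclosingCircle(P[f][:,:2].astype(np.float32)),np.median(Z[f]))
```

```text
top mat z 1.1477330107718444
771 [404. 229.] mean [ 540.9 -151.6  126.5] zmax 193.4 rect [ 538.2 -158.4] [ 43.1 162.9] 0.6
429 [323. 233.] mean [543.5  27.8  43.4] zmax 53.0 rect [551.8  24.6] [43.5 75.2] 19.6
596 [220. 250.] mean [508.7 275.5  30.1] zmax 39.0 rect [510.6 277.9] [ 33.5 110.3] 44.7
  return _methods._mean(a, axis=axis, dtype=dtype,
  ret = um.true_divide(
Traceback (most recent call last):
ValueError: zero-size array to reduction operation minimum which has no identity
```

Run:
```python
from h import *
for cam,n in(('top','top1'),('scene','sc1')):
    z=np.load(f'pics/{n}.npz'); im=z['im'].astype(int); P=cloud(cam,z['d']); X,Y,Z=P[...,0],P[...,1],P[...,2]
    R,G,B=im[...,0],im[...,1],im[...,2]
    ok=(z['d']>0)&(X>400)&(X<720)&(Y>-260)&(Y<340)
    print(cam,'mat z',np.median(Z[ok&(abs(X-480)<30)&(abs(Y-50)<50)]))
    n_,lab,st,cen=cv2.connectedComponentsWithStats((ok&(Z>10)).astype(np.uint8))
    for i in range(1,n_):
        if st[i,4]<25: continue
        p=P[lab==i]; r=cv2.minAreaRect(p[:,:2].astype(np.float32))
        print(st[i,4],cen[i].round(),'mean',p.mean(0).round(1),'zmax',p[:,2].max().round(1),'rect',np.round(r[0],1),np.round(r[1],1),round(r[2],1))
    y=ok&(R>150)&(G>130)&(B<90)&(Z>60)&(Y>-140)
    print('knob',y.sum(), P[y].mean(0).round(1) if y.sum() else '',P[y].min(0).round(1),P[y].max(0).round(1))
    bl=ok&(Z>40)&(Z<58)&(Y>-30)&(Y<90)&(X>490)&(X<620); print('blocktop',bl.sum(),cv2.minAreaRect(P[bl][:,:2].astype(np.float32)),np.median(Z[bl]))
    s=ok&(Z>75)&(Y<-20); p=P[s]; print('head',len(p),p.mean(0).round(1),p.max(0).round(1),p.min(0).round(1)); 
    f=ok&(Z>8)&(Z<35)&(Y<-40)&(R<90); print('foot',cv2.minEnclosingCircle(P[f][:,:2].astype(np.float32)),np.median(Z[f]))
    f=ok&(Z<75)&(Z>33)&(Y<-60); print('post',f.sum(),np.median(P[f],0).round(1))
```

```text
top mat z 3.8637638633606457
164 [329. 167.] mean [705.9  10.5  42.9] zmax 58.1 rect [706.5  12.2] [34.8 26. ] 88.7
1750 [407. 219.] mean [ 567.  -163.5  106.9] zmax 193.4 rect [ 561.7 -161.2] [107.7 174.5] 33.5
698 [324. 229.] mean [554.   25.9  44.5] zmax 56.1 rect [558.   26.6] [56.6 75.5] 19.6
596 [220. 250.] mean [508.7 275.5  30.1] zmax 39.0 rect [510.6 277.9] [ 33.5 110.3] 44.7
knob 55 [533.9 -84.3 187. ] [525.8 -92.  181.2] [542.8 -76.9 193.4]
blocktop 553 ((555.1843872070312, 25.485790252685547), (50.364559173583984, 75.1813735961914), 19.77644920349121) 47.6885328606254
head 1210 [ 559.4 -141.6  146.1] [603.9 -76.9 193.4] [ 516.5 -198.9  103. ]
foot ((555.6473388671875, -145.8455352783203), 183.45706176757812) 16.337572625110056
post 0 [nan nan nan]
scene mat z 3.0702922037409053
2643 [220. 210.] mean [ 580.2 -163.4   79.7] zmax 189.5 rect [ 568.5 -156.6] [103.1 175.5] 29.3
545 [418. 214.] mean [519.9 275.8  27.6] zmax 35.4 rect [512.2 280.7] [ 30.1 115.5] 43.4
952 [309. 222.] mean [564.7  27.6  37.9] zmax 50.8 rect [556.8  26.8] [54.  75.3] 19.6
157 [297. 273.] mean [711.2  13.5  46.5] zmax 54.3 rect [708.6  12.2] [32.  22.3] 89.2
knob 55 [539.8 -82.6 184.2] [533.1 -91.8 176.7] [545.  -75.3 189.5]
blocktop 518 ((556.515625, 26.794681549072266), (53.70135498046875, 75.18328094482422), 19.788244247436523) 46.76643725482552
head 1287 [ 567.1 -142.   141. ] [607.1 -75.3 189.5] [ 519.  -197.8   76.2]
foot ((582.7041625976562, -186.99729919433594), 55.411712646484375) 19.776529024790193
post 95 [ 587.2 -185.4   53.7]
  return _methods._mean(a, axis=axis, dtype=dtype,
  ret = um.true_divide(
```

```bash
cat >> h.py <<'E'
from scipy.spatial.transform import Rotation as Ro
def go(x,y,z,yaw=None):
    s=env.state(); R=Ro.from_quat(s['eef_rot']).as_matrix(); cur=np.degrees(np.arctan2(R[1,1],R[0,1]))
    print('t',round(s['t'],2),'pos',s['position'].round(1),'xaxis',R[:,0].round(3),'yaw',cur.round(1),'F',s['force'].round(1),'op',round(s['opening'],3),'j6',s['joint_positions'][5].round(2))
    print('d_mm',(np.array([x,y,z])-s['position']).round(1),'dyaw',None if yaw is None else ((yaw-cur+90)%180-90).round(1))
E
python3 -c "
from h import *
go(535,-83.6,250,24.9)"
```

```text
t 0.1 pos [222.5 529.6 230.5] xaxis [-0.001 -0.002 -1.   ] yaw 67.2 F [1.1 0.  0.3] op 0.998 j6 1.46
d_mm [ 312.5 -613.2   19.5] dyaw -42.3
```

```bash
python3 -m inch '0 0 -4.2 0.026 -0.052 0.006 0.3;0 0 -4.2 0.027 -0.054 0.006 0.3;0 0 -4.2 0.027 -0.054 0.006 0.3;0 0 -4.2 0.027 -0.054 0.006 0.3;0 0 -4.2 0.027 -0.054 0.003 0.3;0 0 -4.2 0.027 -0.054 0 0.3;0 0 -4.2 0.027 -0.054 0 0.3;0 0 -4.2 0.027 -0.054 0 0.3;0 0 -4.2 0.027 -0.054 0 0.3;0 0 -4.2 0.027 -0.054 0 0.3' 20
python3 -c "
from h import *
go(535,-83.6,250,24.9)"
```

```text
t: 1.35
position: [493.5, -23.2, 254.0]
eef_rot: [0.382, 0.595, -0.385, 0.593]
force: [2.3, 0.4, 0.1]
opening: 0.699
t 1.35 pos [493.5 -23.2 254. ] xaxis [-0.005 -0.001 -1.   ] yaw 24.3 F [2.3 0.4 0.1] op 0.699 j6 0.97
d_mm [ 41.5 -60.4  -4. ] dyaw 0.6
```

```bash
python3 -m inch '0 0 0.6 0.012 -0.016 0 0.5;0 0 0 0.012 -0.016 -0.003 0.5;0 0 0 0.009 -0.013 -0.005 0.5;0 0 0 0.005 -0.008 -0.005 0.5;0 0 0 0.002 -0.005 -0.005 0.5;0 0 0 0 0 -0.002 0.5;0 0 0 0 0 0 0.5;0 0 0 0 0 0 0.5;0 0 0 0 0 0 0.5;0 0 0 0 0 0 0.5' 20
python3 -c "
from h import *
go(535,-83.6,166.5,24.9)
s=env.state()
im,d=snap('wrist','w1'); c=env.camera_info('wrist'); print(c)
im=im.astype(int)
m=(im[...,0]>150)&(im[...,1]>130)&(im[...,2]<90)
n,l,st,ce=cv2.connectedComponentsWithStats(m.astype(np.uint8))
v,u=np.nonzero(np.ones(m.shape)); 
H=np.array(c['hand_eye']); R=Ro.from_quat(s['eef_rot']).as_matrix()
for i in range(1,n):
    if st[i,4]<30: continue
    vv,uu=np.nonzero(l==i); dx,dy=(uu-c['cx'])/c['fx'],(vv-c['cy'])/c['fy']; r=np.hypot(dx,dy); Zc=d[vv,uu]; k=np.tan(r)/r
    p=np.stack([dx*k*Zc,dy*k*Zc,Zc],1); p=p@H[:3,:3].T+H[:3,3]; p=p@R.T+s['position']
    print(st[i],ce[i],p.mean(0).round(1),np.median(p,0).round(1))
"
```

```text
t: 2.6
position: [534.6, -84.5, 231.1]
eef_rot: [0.379, 0.598, -0.382, 0.593]
force: [-0.3, 0.5, -0.6]
opening: 0.502
t 2.6 pos [534.6 -84.5 231.1] xaxis [-0.008  0.    -1.   ] yaw 24.8 F [-0.3  0.5 -0.6] op 0.502 j6 0.86
d_mm [  0.4   0.9 -64.6] dyaw 0.1
{'fx': 309.70691628693146, 'fy': 309.70691628693146, 'cx': 319.41895181552087, 'cy': 195.73775706162513, 'hand_eye': array([[-1.22833825e-03, -2.74178572e-01,  9.61678013e-01,
        -1.43690780e+02],
       [ 9.99999018e-01, -9.85069538e-04,  9.96437550e-04,
         3.61506855e-01],
       [ 6.74117891e-04,  9.61678293e-01,  2.74179513e-01,
        -6.96728136e+01],
       [ 0.00000000e+00,  0.00000000e+00,  0.00000000e+00,
         1.00000000e+00]])}
[109   0   7  11  35] [111.34285714   4.37142857] [168.3  14.8  11.3] [158.3  16.1   0.6]
[ 91   0  35  97 397] [103.68010076  51.91687657] [179.3 -53.8   0.7] [179.6 -64.2   0.7]
[105   0  27  62 104] [117.53846154  30.29807692] [191.2 -18.1   0.6] [191.2 -17.    0.8]
[112   0  39  86 319] [131.20376176  36.67398119] [221.5 -20.8   1.9] [219.4 -19.2   0.8]
[ 115    0   94  257 6086
[... 4187 characters left out ...]
13.2] [ 596.5 -183.4  113.3]
[523 304  20  14  74] [530.82432432 310.16216216] [1929.2 -408.5 -731.4] [1936.9 -412.8 -746.5]
[460 320   7  10  31] [463.03225806 324.4516129 ] [ 858.5 -218.9    1.6] [ 858.  -218.8    1.5]
[421 344  15  14 108] [428.38888889 350.89814815] [ 830.2 -286.8    4.9] [ 833.2 -289.2    1.4]
[432 353  15  14 110] [439.39090909 359.4       ] [ 864.9 -299.3    4.9] [ 868.2 -301.9    1.5]
[ 30 362  12  14  56] [ 35.83928571 368.60714286] [ 153.8 -682.4  111.3] [ 155.  -680.2  116.5]
[ 64 362  10  16  88] [ 68.80681818 369.88636364] [ 238.4 -631.1   85.1] [ 239.2 -626.5   87.6]
[451 368   7   7  30] [454.06666667 371.1       ] [ 921.1 -321.5    1.6] [ 921.4 -321.6    1.6]
```

View pics/w1.png

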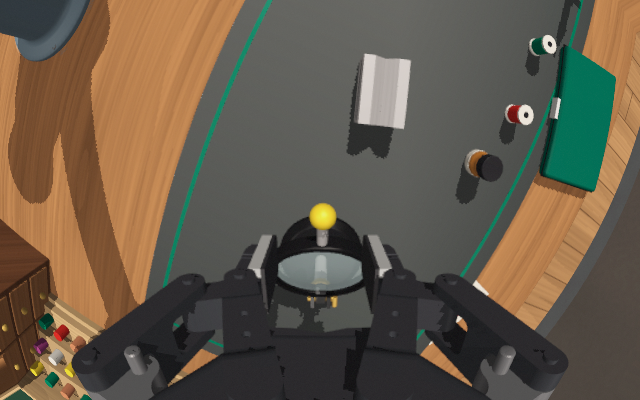

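Wrist view: the yellow knob at (322,216) is centred between the fingers, with the lens below it and the V-block clear at (385,90). I'll descend and pinch.

```bash
python3 -m inch '0 0 0 0.000 0.001 -0.015 0.5;0 0 0 0 0 -0.016 0.5;0 0 0 0 0 -0.015 0.5;0 0 0 0 0 -0.01 0.5;0 0 0 0 0 -0.006 0.6;0 0 0 0 0 -0.002 0.7;0 0 0 0 0 0 1;0 0 0 0 0 0 1;0 0 0 0 0 0 1;0 0 0 0 0 0 1' 20
python3 -c "
from h import *
go(574.6,-121.4,211.7,7.3)"
```

```text
t: 3.9
position: [534.1, -83.2, 162.3]
eef_rot: [0.379, 0.599, -0.382, 0.593]
force: [-0.4, -0.2, -1.7]
opening: 0.188
t 3.9 pos [534.1 -83.2 162.3] xaxis [-0.009  0.001 -1.   ] yaw 24.8 F [-0.4 -0.2 -1.7] op 0.188 j6 0.87
d_mm [ 40.5 -38.2  49.4] dyaw -17.5
```

```bash
python3 -m inch '0 0 -2.2 0.0057 -0.003 0.0068 1;0 0 -2.2 0.0057 -0.003 0.0067 1;0 0 -2.2 0.0054 -0.0042 0.006 1;0 0 -2.2 0.0054 -0.0042 0.006 1;0 0 -2.2 0.0048 -0.0054 0.0053 1;0 0 -2.2 0.0048 -0.0054 0.0053 1;0 0 -2.2 0.0039 -0.0063 0.0045 1;0 0 -2.2 0.0039 -0.0063 0.0045 1;0 0 0 0 0 0 1;0 0 0 0 0 0 1' 20
python3 -c "
from h import *
go(574.6,-121.4,207.7,7.3)"
```

```text
t: 5.15
position: [573.9, -123.3, 209.3]
eef_rot: [0.472, 0.53, -0.475, 0.52]
force: [-1.9, 1.0, -1.6]
opening: 0.184
t 5.15 pos [ 573.9 -123.3  209.3] xaxis [-0.013  0.006 -1.   ] yaw 5.9 F [-1.9  1.  -1.6] op 0.184 j6 1.15
d_mm [ 0.7  1.9 -1.6] dyaw 1.4
```

```bash
python3 -m inch '0 0 0 0.0007 0.0019 -0.0016 1;0 0 0 0 0 0 1;0 0 0 0 0 0 0.65;0 0 0 0 0 0 0.5;0 0 0 0 0 0 0.5;0 0 0 0 0 0.01 0.5;0 0 0 0 0 0.02 0.5;0 0 0 -0.005 0.04 0.03 0.5;0 0 0 -0.005 0.05 0.02 0.5;0 0 0 -0.005 0.05 0 0.3' 20
cat > mag.py <<'E'
from h import *
a,da=snap('top','top_m'+str(np.random.randint(999))); b,db=snap('scene','sc_m'+str(np.random.randint(999)))
K=[]
for cam,im,d in(('top',a,da),('scene',b,db)):
    P=cloud(cam,d); X,Y,Z=P[...,0],P[...,1],P[...,2]; im=im.astype(int); R,G,B=im[...,0],im[...,1],im[...,2]
    y=(d>0)&(R>150)&(G>130)&(B<90)&(Z>150)&(Y>-160)&(Y<-50)&(X>480)&(X<640)
    C=np.array(env.camera_info(cam)['world_from_camera'])[:3,3]; m=P[y].mean(0); k=m-6*(C-m)/np.linalg.norm(C-m); print(cam,y.sum(),k.round(1)); K.append(k)
piv=np.array([583,-187,108.]); v=np.array([555.7,26,56.2])
for k in K+[np.mean(K,0)]:
    zz=k-piv; n=np.linalg.norm(zz); zz/=n; h=np.array([zz[0],zz[1],0]); h/=np.linalg.norm(h); yy=h*zz[2]-np.array([0,0,1])*np.hypot(zz[0],zz[1]); xx=np.cross(yy,zz)
    r=v-(piv+60*zz); print('len',n.round(1),'v in lens',(r@xx).round(1),(r@yy).round(1),(r@zz).round(1))
E
python3 mag.py; python3 -c "
from h import *
go(511,279,120,0)"
```

```text
t: 6.4
position: [562.6, 18.5, 294.4]
eef_rot: [0.476, 0.526, -0.475, 0.522]
force: [1.3, -0.1, -0.4]
opening: 0.689
top 28 [ 572.2 -125.6  228.6]
scene 60 [ 573.3 -123.2  227. ]
len 135.8 v in lens 10.0 214.3 -7.5
len 135.3 v in lens 5.0 213.4 -3.2
len 135.5 v in lens 7.5 213.9 -5.3
t 6.5 pos [561.4  21.7 293.6] xaxis [-0.006  0.006 -1.   ] yaw 5.9 F [ 0.6 -0.2 -0.1] op 0.699 j6 1.39
d_mm [ -50.4  257.3 -173.6] dyaw -5.9
```

```bash
ls pics
python3 - <<'E'
from h import *
import glob
for cam,f in [('top','pics/top1.npz'),('scene','pics/sc1.npz')]+[('top',g) for g in glob.glob('pics/top_m*.npz')]+[('scene',g) for g in glob.glob('pics/sc_m*.npz')]:
    z=np.load(f); P=cloud(cam,z['d']); X,Y,Z=P[...,0],P[...,1],P[...,2]
    m=(z['d']>0)&(Z>10)&(Z<28)&(np.hypot(X-583,Y+187)<75)
    c,r=cv2.minEnclosingCircle(P[m][:,:2].astype(np.float32)); print(f,m.sum(),np.round(c,1),round(r,1),np.median(Z[m]).round(1))
    t=(z['d']>0)&(Z>42)&(Z<55)&(np.hypot(X-556,Y-26)<60); print('  block',np.round(cv2.minAreaRect(P[t][:,:2].astype(np.float32))[0],1))
    # rim: dark points near head
    im=z['im'].astype(int); m=(z['d']>0)&(Z>100)&(Z<225)&(np.hypot(X-570,Y+155)<75)&(im.max(-1)<70)
    p=P[m]; print('  rim',m.sum(), cv2.fitEllipse if 0 else p.mean(0).round(1))
    if m.sum()>50:
        u,s,vt=np.linalg.svd(p-p.mean(0),full_matrices=False); q=(p-p.mean(0))@vt[:2].T; c2,r2=cv2.minEnclosingCircle(q.astype(np.float32)); print('  circ',(p.mean(0)+np.array(c2)@vt[:2]).round(1),round(r2,1),'normal',vt[2].round(3))
E
```

```text
both.png
sc1.npz
sc1.png
sc_m329.npz
sc_m329.png
top1.npz
top1.png
top_m806.npz
top_m806.png
w1.npz
w1.png
pics/top1.npz 546 [ 590.4 -181.6] 71.0 19.3
  block [555.2  25.5]
  rim 315 [ 556.6 -140.1  147.8]
  circ [ 564.6 -153.2  138.7] 58.0 normal [-0.21   0.469 -0.858]
pics/sc1.npz 1253 [ 582.6 -188.1] 55.3 19.8
  block [556.3  26.8]
  rim 365 [ 573.6 -136.3  142.9]
  circ [ 569.5 -147.3  138.1] 53.1 normal [-0.248  0.462 -0.852]
pics/top_m806.npz 826 [ 574.7 -187.3] 60.6 19.5
  block [0. 0.]
  rim 374 [ 575.  -158.7  169.2]
  circ [ 577.9 -167.5  154.4] 57.1 normal [-0.099  0.845 -0.525]
pics/sc_m329.npz 1257 [ 583.4 -187.7] 55.0 19.9
  block [556.9  26.6]
  rim 348 [ 595.9 -153.9  167.9]
  circ [ 580.8 -164.   155.7] 52.7 normal [-0.149  0.846 -0.512]
```

```bash
python3 -m inch '0 0 4.3 -0.006 0.03 -0.02 0.3;0 0 4.3 -0.006 0.03 -0.025 0.3;0 0 4.3 -0.006 0.034 -0.025 0.3;0 0 4.3 -0.006 0.034 -0.025 0.3;0 0 4.3 -0.006 0.034 -0.025 0.3;0 0 4.3 -0.006 0.034 -0.025 0.3;0 0 4.3 -0.006 0.03 -0.025 0.3;0 0 4.3 -0.005 0.02 -0.017 0.3;0 0 4.3 -0.003 0.01 -0.005 0.3;0 0 0 0 0 0 0.3' 30
python3 -c "
from h import *
go(511,279,12,44)
s=env.state();im,d=snap('wrist','w2'); c=env.camera_info('wrist'); v,u=np.mgrid[0:400,0:640]
dx,dy=(u-c['cx'])/c['fx'],(v-c['cy'])/c['fy']; r=np.hypot(dx,dy)+1e-9; k=np.tan(r)/r
H=np.array(c['hand_eye']); R=Ro.from_quat(s['eef_rot']).as_matrix()
p=np.stack([dx*k*d,dy*k*d,d],-1)@H[:3,:3].T+H[:3,3]; p=p@R.T+s['position']
m=(d>0)&(p[...,2]>12)&(p[...,2]<45)&(np.hypot(p[...,0]-511,p[...,1]-279)<75)
q=p[m]; print(m.sum(),q.mean(0),q.max(0),cv2.minAreaRect(q[:,:2].astype(np.float32)))
"
```

```text
t: 7.75
position: [515.0, 281.2, 101.2]
eef_rot: [0.268, 0.655, -0.265, 0.655]
force: [-0.1, 0.0, 0.2]
opening: 0.699
t 7.75 pos [515.  281.2 101.2] xaxis [ 0.002  0.005 -1.   ] yaw 45.7 F [-0.1  0.   0.2] op 0.699 j6 1.16
d_mm [ -4.   -2.2 -89.2] dyaw -1.7
5639 [508.52545131 281.92133906  31.13655339] [560.4976354  327.82179533  36.39454155] ((511.1898193359375, 278.52740478515625), (30.679210662841797, 110.64680480957031), 45.34261703491211)
```

View pics/w2.png

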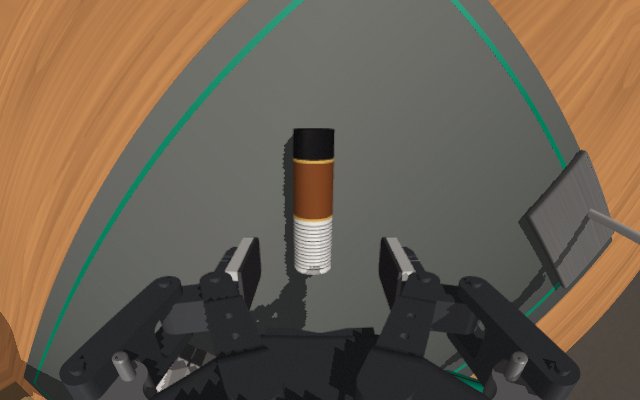

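Wrist view: the barrel runs from (314,130) to (313,270), threaded end near the gripper, already lined up with the jaws at yaw 45. I'll descend and grip it.

```bash
python3 -m inch '0 0 0 -0.002 -0.0015 -0.02 0.35;0 0 0 -0.0015 -0.001 -0.02 0.4;0 0 0 0 0 -0.02 0.4;0 0 0 0 0 -0.015 0.4;0 0 0 0 0 -0.01 0.4;0 0 0 0 0 -0.005 0.4;0 0 0 0 0 0 0.5;0 0 0 0 0 0 0.8;0 0 0 0 0 0 0.8;0 0 0 0 0 0 0.8' 30
python3 -c "
from h import *
go(511,279,11,45)"
```

```text
t: 9.05
position: [519.0, 275.7, 14.9]
eef_rot: [0.274, 0.65, -0.266, 0.657]
force: [-0.0, 0.0, -1.2]
opening: 0.329
t 9.05 pos [519.  275.7  14.9] xaxis [ 0.013  0.007 -1.   ] yaw 45.0 F [-0.   0.  -1.2] op 0.329 j6 1.16
d_mm [-8.   3.3 -3.9] dyaw -0.0
```

```bash
python3 -m inch '0 0 0 0 0 0 0.5;0 0 0 0 0 0 0.45;0 0 0 -0.003 0.003 -0.002 0.45;0 0 0 -0.002 0.003 -0.003 0.45;0 0 0 -0.001 0 -0.001 0.45;0 0 0 0 0 0 0.45;0 0 0 0 0 0 0.8;0 0 0 0 0 0 0.8;0 0 0 0 0 0 0.8;0 0 0 0 0 0 0.8' 40
python3 -c "
from h import *
go(511,279,11,45)"
```

```text
t: 10.3
position: [513.0, 282.6, 9.1]
eef_rot: [0.275, 0.65, -0.266, 0.657]
force: [-0.2, -0.5, -0.1]
opening: 0.335
t 10.3 pos [513.  282.6   9.1] xaxis [ 0.014  0.008 -1.   ] yaw 45.1 F [-0.2 -0.5 -0.1] op 0.335 j6 1.18
d_mm [-2.  -3.6  1.9] dyaw -0.1
```

```bash
python3 -m inch '0 0 0 0 0 0.01 0.8;0 0 0 0 0 0.025 0.8;0 0 0 0 0 0.035 0.8;0 0 -3.2 0.005 -0.025 0.03 0.8;0 0 -3.2 0.006 -0.035 0.01 0.8;0 0 -3.2 0.006 -0.04 0 0.8;0 0 -3.2 0.006 -0.045 0 0.8;0 0 -3.2 0.006 -0.045 0 0.8;0 0 -3.2 0.006 -0.03 0 0.8;0 0 -3.2 0.004 -0.015 0 0.8' 40
python3 -c "
from h import *
go(556,26.4,100,19.7)"
```

```text
t: 11.55
position: [551.6, 40.7, 127.4]
eef_rot: [0.399, 0.581, -0.391, 0.592]
force: [-0.3, 0.7, -1.2]
opening: 0.335
t 11.55 pos [551.6  40.7 127.4] xaxis [ 0.019  0.001 -1.   ] yaw 22.1 F [-0.3  0.7 -1.2] op 0.335 j6 1.14
d_mm [  4.4 -14.3 -27.4] dyaw -2.4
```

```bash
python3 -m inch '0 0 -1.2 0.002 -0.006 -0.01 0.8;0 0 -1.2 0.002 -0.006 -0.015 0.8;0 0 0 0 -0.002 -0.015 0.8;0 0 0 0 0 -0.007 0.8;0 0 0 0 0 0 0.8;0 0 0 0 0 0 0.8;0 0 0 0 0 0 0.8;0 0 0 0 0 0 0.8;0 0 0 0 0 0 0.8;0 0 0 0 0 0 0.8' 40
python3 -c "
from h import *
go(556,26.4,50,19.7)
s=env.state();im,d=snap('wrist','w3'); c=env.camera_info('wrist'); v,u=np.mgrid[0:400,0:640]
dx,dy=(u-c['cx'])/c['fx'],(v-c['cy'])/c['fy']; r=np.hypot(dx,dy)+1e-9; k=np.tan(r)/r
H=np.array(c['hand_eye']); R=Ro.from_quat(s['eef_rot']).as_matrix()
p=np.stack([dx*k*d,dy*k*d,d],-1)@H[:3,:3].T+H[:3,3]; p=p@R.T+s['position']
rr=np.hypot(p[...,0]-556,p[...,1]-26)
q=p[(d>0)&(p[...,2]>40)&(p[...,2]<54)&(rr<60)]; print('block',len(q),cv2.minAreaRect(q[:,:2].astype(np.float32)),np.median(q[:,2]))
q=p[(d>0)&(p[...,2]>75)&(p[...,2]<120)&(rr<65)&(np.abs((p-s['position'])@R[:,1])<15.5)]; print('barrel',len(q),cv2.minAreaRect(q[:,:2].astype(np.float32)),np.percentile(q[:,2],[5,50,98]))
"
```

```text
t: 12.8
position: [555.3, 29.2, 77.2]
eef_rot: [0.411, 0.574, -0.403, 0.583]
force: [-0.2, -0.0, -0.8]
opening: 0.337
t 12.8 pos [555.3  29.2  77.2] xaxis [ 0.018  0.002 -1.   ] yaw 19.8 F [-0.2 -0.  -0.8] op 0.337 j6 1.16
d_mm [  0.7  -2.8 -27.2] dyaw -0.1
block 1206 ((550.6565551757812, 44.685401916503906), (50.55827713012695, 38.981964111328125), 19.941377639770508) 49.12067801103099
barrel 12736 ((552.3818359375, 35.81542205810547), (31.49173355102539, 93.73039245605469), 19.73432731628418) [ 92.40453128 100.51022543 115.61916173]
```

View pics/w3.png

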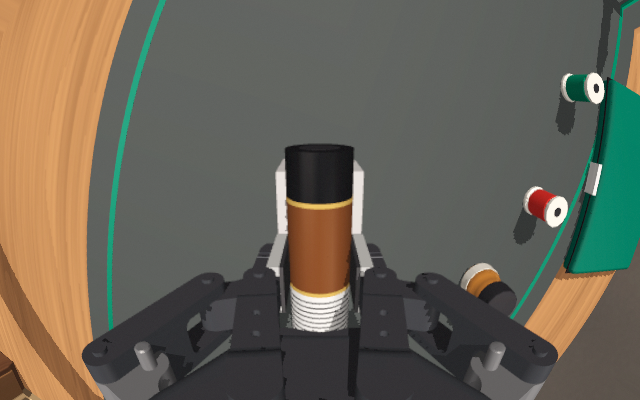

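Wrist view: the barrel (centre column about 320, black end at row 150) sits in line with the white block underneath. Measured yaws are 19.7 and 19.9, with 1.4 mm lateral offset. I'll lower it.

```bash
python3 -m inch '0 0 0 0.0007 0 -0.008 0.8;0 0 0 0 0 -0.008 0.8;0 0 0 0 0 -0.005 0.8;0 0 0 0 0 -0.003 0.8;0 0 0 0 0 -0.0015 0.8;0 0 0 0 0 0 0.8;0 0 0 0 0 0 0.8;0 0 0 0 0 0 0.8;0 0 0 0 0 0 0.8;0 0 0 0 0 0 0.8' 40
python3 -c "
from h import *
go(556,26.4,47.2,19.7)"
```

```text
t: 14.1
position: [556.0, 29.1, 49.9]
eef_rot: [0.411, 0.574, -0.403, 0.583]
force: [0.2, -0.1, -1.3]
opening: 0.336
t 14.1 pos [556.   29.1  49.9] xaxis [ 0.018  0.002 -1.   ] yaw 19.8 F [ 0.2 -0.1 -1.3] op 0.336 j6 1.16
d_mm [-0.  -2.7 -2.7] dyaw -0.1
```

```bash
python3 -m inch '0 0 0 0 0 -0.001 0.8;0 0 0 0 0 -0.001 0.8;0 0 0 0 0 -0.0005 0.8;0 0 0 0 0 0 0.8;0 0 0 0 0 0 0.8;0 0 0 0 0 0 0.8;0 0 0 0 0 0 0.8;0 0 0 0 0 0 0.8;0 0 0 0 0 0 0.8;0 0 0 0 0 0 0.8' 40
python3 -c "
from h import *
go(556,26.4,47.2,19.7)"
```

```text
t: 15.35
position: [556.2, 29.1, 48.1]
eef_rot: [0.411, 0.573, -0.403, 0.583]
force: [-0.9, 0.6, 1.4]
opening: 0.332
t 15.35 pos [556.2  29.1  48.1] xaxis [ 0.018  0.001 -1.   ] yaw 19.8 F [-0.9  0.6  1.4] op 0.332 j6 1.16
d_mm [-0.2 -2.7 -0.9] dyaw -0.1
```

```bash
python3 -m inch '0 0 0 0 0 0 0.62;0 0 0 0 0 0 0.55;0 0 0 0 0 0 0.5;0 0 0 0 0 0.003 0.45;0 0 0 0 0 0.008 0.45;0 0 0 0 0 0.012 0.45;0 0 0 0 0 0.015 0.45;0 0 0 0 0 0.01 0.45;0 0 0 0 0 0 1;0 0 0 0 0 0 1' 40
python3 -c "
from h import *
go(556.5,27,72,19.7)
s=env.state();im,d=snap('wrist','w4'); c=env.camera_info('wrist'); v,u=np.mgrid[0:400,0:640]
dx,dy=(u-c['cx'])/c['fx'],(v-c['cy'])/c['fy']; r=np.hypot(dx,dy)+1e-9; k=np.tan(r)/r
H=np.array(c['hand_eye']); R=Ro.from_quat(s['eef_rot']).as_matrix()
p=np.stack([dx*k*d,dy*k*d,d],-1)@H[:3,:3].T+H[:3,3]; p=p@R.T+s['position']
rr=np.hypot(p[...,0]-556,p[...,1]-26)
q=p[(d>0)&(p[...,2]>56)&(p[...,2]<78)&(rr<65)]; print('barrel',len(q),cv2.minAreaRect(q[:,:2].astype(np.float32)),np.percentile(q[:,2],[5,50,98]))
"; python3 mag.py
```

```text
t: 16.6
position: [557.8, 29.0, 101.0]
eef_rot: [0.412, 0.572, -0.402, 0.585]
force: [0.3, -0.3, -1.7]
opening: 0.134
t 16.6 pos [557.8  29.  101. ] xaxis [ 0.022  0.001 -1.   ] yaw 19.8 F [ 0.3 -0.3 -1.7] op 0.134 j6 1.16
d_mm [ -1.3  -2.  -29. ] dyaw -0.1
barrel 6333 ((557.0820922851562, 27.61559295654297), (30.385507583618164, 111.0762939453125), 19.576801300048828) [63.25516442 70.91494225 73.08104087]
top 31 [ 572.3 -125.1  228.3]
scene 65 [ 572.6 -123.7  225.6]
len 135.7 v in lens 9.5 214.1 -6.6
len 134.0 v in lens 7.7 213.2 -2.8
len 134.9 v in lens 8.6 213.7 -4.7
```

View pics/w4.png

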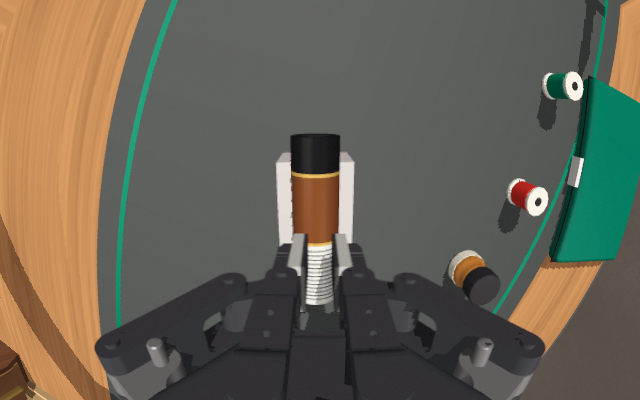

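Wrist view: the barrel lies in the block, spanning rows 135–300 at column about 317, with the threaded half towards the gripper and magnifier side. Spools and jar are undisturbed. The magnifier is still aimed. Next I press with shut fingertips.

```bash
python3 -m inch '0 0 0 -0.001 -0.0012 0 1;0 0 0 0 0 -0.008 1;0 0 0 0 0 -0.008 1;0 0 0 0 0 -0.005 1;0 0 0 0 0 -0.002 1;0 0 0 0 0 0 1;0 0 0 0 0 -0.001 1;0 0 0 0 0 0 1;0 0 0 0 0 0 1;0 0 0 0 0 0 1' 40
python3 -c "
from h import *
go(556.6,27.3,71.2,19.7)"
```

```text
t: 18.0
position: [555.5, 27.8, 73.7]
eef_rot: [0.411, 0.573, -0.402, 0.584]
force: [0.1, 0.0, -0.0]
opening: 0.002
t 18.0 pos [555.5  27.8  73.7] xaxis [ 0.019  0.002 -1.   ] yaw 19.8 F [ 0.1  0.  -0. ] op 0.002 j6 1.16
d_mm [ 1.1 -0.5 -2.5] dyaw -0.1
```

```bash
python3 -m inch '0 0 0 0.001 -0.0003 -0.001 1;0 0 0 0 0 -0.001 1;0 0 0 0 0 -0.001 1;0 0 0 0 0 -0.001 1;0 0 0 0 0 -0.001 1;0 0 0 0 0 -0.001 1;0 0 0 0 0 -0.001 1;0 0 0 0 0 -0.001 1;0 0 0 0 0 -0.001 1;0 0 0 0 0 -0.001 1' 40
python3 -c "
from h import *
go(556.6,27.3,71.2,19.7)"
```

```text
t: 19.25
position: [556.9, 27.4, 71.1]
eef_rot: [0.412, 0.572, -0.402, 0.585]
force: [-2.6, -0.7, 7.6]
opening: -0.001
t 19.25 pos [556.9  27.4  71.1] xaxis [ 0.024  0.001 -1.   ] yaw 19.8 F [-2.6 -0.7  7.6] op -0.001 j6 1.16
d_mm [-0.3 -0.1  0.1] dyaw -0.1
```

```bash
python3 -m inch '0 0 0 0 0 -0.002 1;0 0 0 -0.0003 0 -0.002 1;0 0 0 -0.0003 0 -0.0025 1;0 0 0 -0.0003 0 -0.0025 1;0 0 0 -0.0003 0 -0.0025 1;0 0 0 -0.0003 0 -0.0025 1;0 0 0 -0.0003 0 -0.0025 1;0 0 0 -0.0003 0 -0.0025 1;0 0 0 -0.0003 0 -0.0025 1;0 0 0 -0.0003 0 -0.0025 1' 40
python3 -c "
from h import *
go(556.6,27.3,71.2,19.7)"
```

```text
t: 20.5
position: [556.9, 27.4, 71.0]
eef_rot: [0.414, 0.566, -0.399, 0.591]
force: [-7.1, 1.2, 18.0]
opening: -0.003
t 20.5 pos [556.9  27.4  71. ] xaxis [ 0.041 -0.002 -0.999] yaw 19.9 F [-7.1  1.2 18. ] op -0.003 j6 1.16
d_mm [-0.3 -0.1  0.2] dyaw -0.2
```

```bash
python3 -m inch '0 0.8 0 -0.001 0 -0.002 1;0 0.8 0 -0.001 0 -0.002 1;0 0.8 0 -0.001 0 -0.002 1;0 0.6 0 -0.001 0 -0.002 1;0 0.5 0 -0.001 0 -0.002 1;0 0.4 0 -0.001 0 -0.002 1;0 0.3 0 -0.001 0 -0.002 1;0 0.3 0 -0.001 0 -0.002 1;0 0.3 0 -0.001 0 -0.002 1;0 0.3 0 -0.001 0 -0.002 1' 40
python3 -c "
from h import *
go(556.6,27.3,71.2,19.7)"; python3 mag.py; python3 -c "
from h import *
go(556.6,27.3,71.2,19.7)"
```

```text
t: 21.75
position: [556.9, 27.4, 71.0]
eef_rot: [0.4, 0.585, -0.412, 0.573]
force: [-2.6, -0.4, 12.6]
opening: 0.004
t 21.75 pos [556.9  27.4  71. ] xaxis [-0.023 -0.003 -1.   ] yaw 19.9 F [-2.6 -0.4 12.6] op 0.004 j6 1.16
d_mm [-0.3 -0.1  0.2] dyaw -0.2
top 34 [ 572.4 -125.4  228.5]
scene 64 [ 572.7 -123.5  225.8]
len 135.7 v in lens 9.1 214.3 -7.2
len 134.2 v in lens 7.2 213.2 -2.6
len 134.9 v in lens 8.2 213.8 -4.9
t 21.85 pos [556.9  27.4  71. ] xaxis [-0.023 -0.003 -1.   ] yaw 19.9 F [-2.1  0.6 12.4] op 0.001 j6 1.16
d_mm [-0.3 -0.1  0.2] dyaw -0.2
```

```bash
f=$(ls -t pics/sc_m*.png|head -1); python3 -c "
import cv2;im=cv2.imread('$f')[120:310,160:460];cv2.imwrite('pics/fin.png',cv2.resize(im,None,fx=2.5,fy=2.5))"
```

```text
(no output)
```

View pics/fin.png

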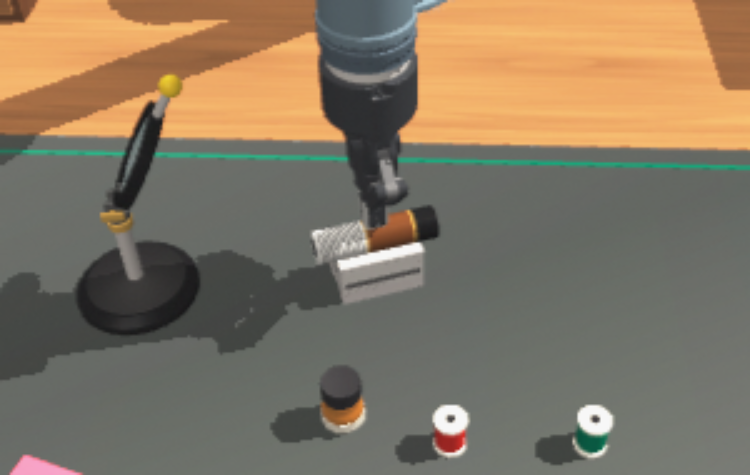

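The crop shows the barrel in the groove at (375,232) with its bright end towards the magnifier, fingertips pressing on its middle, the lens at (140,155) facing it, and the spools and jar upright. Signing off.

```bash
python3 -c "
from bench import env
print(env.sign_off())"
```

```text
the job is handed in; nothing more can be done
None
```

The reel seat is lying in the V-groove, pressed down and held there, with its threaded end towards the aimed magnifier. I handed the job in at about 21.9 s. No verdict was reported.

- **Magnifier:** I pinched the yellow knob, swung and tilted the head to a swivel of about 9° and a tilt of about 30°, then let go. My last check put the V-block's middle about 8 mm sideways and 5 mm up-down of the lens axis, against the 18 mm allowed. The two cameras disagreed by about 2 mm sideways and 5 mm up-down. An earlier fit of the lens rim gave 7° to 10° of swivel, so the sideways figure is good to about 3 mm.
- **Barrel:** The first grip was too near the fingertips, so I opened, went 6 mm lower and gripped again. I then lowered the barrel until it touched the groove before releasing it. With the fingers clear, its centre measured within about 1 mm of the block's, and its axis within about 0.5° of the groove.
- **Pressing:** The shut fingers push down on the middle of the barrel with about 12.5 N. About 2 N of sideways force remains, so I estimate about 7 N or more on each groove face; I could not measure the face forces directly.
- **Bystanders:** The spools and the jar were upright and looked undisturbed in the last picture. I did not measure their positions at the end.

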